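# Close the casting mould and snap the over-centre clamp

### The job

Push the loose plaster mould half along its rails until it sits flush against the fixed half, while the clamp lever is still open. Then push the red lever grip round past its dead point until it snaps into lock behind the mould, and move clear. Nothing needs gripping: do not lift or tip the mould half, and leave everything else on the table where it is.

Things in the scene. Friction and masses are not known exactly. Their poses are not given: they have to be found in the camera images.
- frame: fixed mould-closing frame: plywood board 290 (x) x 300 (y) x 12 mm; origin on the table, on the middle line of two rails that run along frame x; the board's centre is 10 mm to +y of it. x points away from the robot within 0.45 rad of yaw, z up. Rails: slippery white plastic, 9 mm wide, 12 mm high above the board, middles at y = -60.5 and +60.5 mm, from x = -105 to 115 mm.
- meeting_face (a point): centre of the lower edge of the fixed white plaster half's near face, at x = 50, y = 0, z = 12 mm in the frame. The fixed half is 110 mm wide, 50 mm high, and reaches from here 60 mm along frame +x, with a wooden stop behind it. Blue stripe and half of a dark pouring mouth on top.
- loose_half: loose white plaster half, 60 (x) x 110 (y) x 50 mm high, 0.3 to 0.5 kg, on the board between the rails, 1 mm play each side; origin at the centre of its underside. Slides along frame x under 1.5 to 4 N, pushed on its near (-x) face, and does not tip if pushed near half height. Flush with the fixed half when its origin is at x = 20 mm in the frame; starts 20 to 45 mm short of that.
- clamp_lever (a joint): angle (rad) of the over-centre lever about its upright axis, growing anticlockwise from above: 0 = open on its stop (start), dead point 0.75, locked at about 1.40 with its nose on the loose half's near face (1.436 with no mould there). A spring drives it back to 0 before the dead point and snaps it to lock past it. Pushing at the grip takes about 3.5 N at first, less towards the dead point.
- lever_pivot (a point): top of the lever's upright pivot axis, 55 mm above the table; at x = -19, y = 95 mm in the frame. The lever is a flat steel crank, 8 mm thick, 45 to 53 mm above the table, with a hub 52 mm across and a brass spring strut below it on the robot's side. Its handle arm points 25 degrees anticlockwise of frame x when open, about 105 degrees when locked.
- lever_nose (a point): middle of the upright black rubber roller on the lever's nose arm, 18 mm across, 29 to 54 mm above the table, 75 mm from the pivot axis. The nose arm points to -170 degrees from frame x when open (outside the rails) and swings in behind the loose half to -90 degrees at lock.
- lever_grip (a point): centre of the top of the lever's red upright round grip, 24 mm across, 100 mm above the table, free from 53 mm up, 105 mm from the pivot axis; it moves with the lever. Pushed on its clockwise side (the side towards the fixed half) it swings anticlockwise round the pivot: first to frame +y, then back towards -x.
- test_cup: small blue ceramic cup, 44 mm across, 50 mm tall, standing on the far right part of the frame's board (right seen from the robot); origin under its centre. Leave it alone
- brush_pot: black pot with brushes, 76 mm across, 230 mm tall, loose on the table; origin under its centre. Leave it alone
- glaze_jar: green glass jar with white cap, 70 mm across, 100 mm tall; origin under its centre. Leave it alone
- clay_mug: terracotta mug, 76 mm across, 85 mm tall; origin under its centre. Leave it alone
- small_bowl: white bowl, 110 mm across, 45 mm tall; origin under its centre. Leave it alone
- blue_scraper: flat blue plastic scraper, 100 x 55 x 8 mm; origin under its centre. Leave it alone
- spatula: spatula, 200 mm long, lying on the table. Leave it alone

How it is judged (in metres and radians):
On the way, in this order (a step that is already met when the one before it is completed fails the run):
1. the loose half is flush against the fixed half (gap under 4 mm) with the lever still open (under 0.3 rad) (x of loose_half in the frame of frame above 0.016 m and angle between the x axis of loose_half and the x axis of frame, either way round below 0.04 rad and value of joint clamp_lever below 0.3 rad), for 0.2 s.
2. the lever is in lock (value of joint clamp_lever above 1.33 rad), for 0.2 s.
At the end, for the whole second after the job is handed in: the loose half is upright and at rest against the fixed half (gap under 2.5 mm, aligned within 0.04 rad), and the lever is at rest in lock (above 1.33 rad) (x of loose_half in the frame of frame above 0.0175 m and angle between the x axis of loose_half and the x axis of frame, either way round below 0.04 rad and value of joint clamp_lever above 1.33 rad and velocity of joint clamp_lever below 0.1 rad/s and angle between loose_half's own z axis and vertical below 0.05 rad and linear speed of loose_half below 0.02 m/s); the robot touches nothing.
It fails at once if the loose half is lifted more than 10 mm off the board (z of loose_half in the frame of frame above 0.022 m).
It fails at once if the loose half is tipped by more than 0.15 rad (angle between loose_half's own z axis and vertical above 0.15 rad).
It fails at once if something else on the table is moved by more than 15 mm (distance of any of test_cup, brush_pot, glaze_jar, clay_mug, small_bowl, blue_scraper, spatula from where it was at the start of the episode above 0.015 m).
It also fails if it takes over 54 s, if anything falls off the work surface, if the arm or the gripper's body presses on something with over 40 N, if the wrist force passes 120 N, or if a joint passes its speed limit or range.

### The arm

A 7-joint arm with a two-finger parallel gripper is mounted at the origin on the work surface. World frame = base frame: x ahead of the robot, y to its left, z up, the work surface at z = 0. Lengths are in mm, angles in rad, forces in N, time in s.
With the tool pointing down it reaches from about 400 to 875 mm from the base axis. Payload 4.4 kg.
Tool frame: the origin (TCP) lies between the finger pads; the fingertips stand 22 mm ahead of it and the grasp point (between the pads) lies 3 mm ahead of it; z points along the fingers, y is the line along which they close (so a half turn about z gives the same grasp; the last joint's range is limited). The gripper opens to 85 mm and grips with 20 to 120 N. Pads are 22 mm wide; open, the fingers measure 114 mm over their backs; the gripper's body (76 mm by 85 mm) begins 54 mm behind the grasp point. The pads swing forward as they close: fully open they stand 13 mm farther back than shut.
Start: joints at [1.083, 0.628, 0.038, 1.517, -0.027, 0.996, -0.02], TCP at [266.14, -593.032, 253.313] pointing down, gripper open.
Joint ranges: [-3.06, 3.06], [-0.37, 2.12], [-1.25, 1.32], [0.18, 2.47], [-1.1, 4.24], [0.23, 1.98], [-2.94, 2.94]. Speed limits (rad/s): [2.57, 2.57, 3.14, 3.14, 3.14, 3.14, 3.14].

### API

Orientations are given as [roll, pitch, yaw] about the fixed x, y, z axes, in that order (R = Rz(yaw) Ry(pitch) Rx(roll)).
In Python, from cell import ctrl gives the robot as it stands.
- The arm moves only by the tool step_arm, never from a script. Its argument "plan" is a list of rows, each an object of numbers: "dx", "dy", "dz": the shift along the tool's x, y, z scaled (see below); "ax", "ay", "az": the turn, a rotation vector about the tool's x, y, z scaled (see below); "gripper": the opening, from 0 (shut) to 1 (fully open). A call has 1 to 20 rows; each row shifts and turns the commanded pose from where the row before left it, along the tool's axes as they then stand; what a row does not reach is not made up. The controller multiplies each number of a shift by 0.3 m and each number of a turn by 90 degrees. A row lasts 1/8 s, in which the tool goes at most 62.5 mm and 10.7 degrees, less where a joint would pass 70% of its speed; a pose out of reach is approached as far as the arm can. A call with a number of a shift or a turn outside -1 to 1 is refused whole. A call with a gripper value outside its range is refused whole. The fingers move at their own pace and stop on an object; the grip force is fixed at half the most. Time passes only in rows, so rows that do not move let the fingers close. It gives the time, the measured TCP pose, the force, the opening and the grip force at its end, in the units of the state.
- ctrl.read_state(): the state, without advancing time (a new reading comes with each control period).
- ctrl.get_image(name): name is "scene" or "top" or "wrist"; returns a dict with "color" (480x640x3 uint8, red, green, blue), "range_z" (480x640 float32, mm along the optical axis (not along the pixel's ray), 0 where there is no reading), "fx", "fy", "cx", "cy" (pixels), "k1" (the pictures are not rectified: a ray, as slopes to the right and down, at radius r is drawn at 1 + k1 r^2 times it, then the intrinsics apply), "T" (4x4, takes a point from camera to world coordinates); the wrist camera has in their place "T_tool_cam" (4x4, takes a point from camera to tool coordinates, whose origin is the TCP and whose axes are the flange's). Camera axes: x right, y down, z forward; pixel columns grow to the right and rows downward; lengths in mm; the calibration is good to about 2 mm. A picture is of the moment at which its call begins: read the wrist's pose just before it.
- ctrl.finish_job(): hands the job in; it is judged then, once.
The state is a dict: "clock": time; "qpos": joint angles; "qd": joint speeds; "tau": joint torques, N m; "eef_pos": TCP position; "tool_rot": TCP orientation; "force": force on the tool from outside, world axes, zero at the start; "torque": the same for the moment, N m; "width": finger opening in mm; "gripper_force": force on a finger pad.
Only numpy, scipy, OpenCV 4.12 (cv2) and the standard library are available. Lean on these libraries where they do the work, as an engineer would, in place of code of your own. Each camera call takes 0.05 s, during which the arm holds its last target. There are 200 camera calls.

## Working session

There is one attempt and no reset: what is moved stays moved. The work goes in short steps, Python scripts to look and compute and a tool call to move; the robot and the scene stay as the last step left them, time stands still between calls to the robot, and variables do not carry over. Pictures are saved under pics/ and viewed, at most 10 in all, crops included, and the job is handed in when it is done.

Besides the shell and the picture viewer there is one more tool, called after "Emit:" as name(argument=value, ...) on one line, values as JSON. step_arm: Moves the arm, as the interface text tells. Shifts and turns lie within -1 to 1; 1 stands for 0.3 m of shift or 90 degrees of turn. Its arguments: {"type":"object","properties":{"plan":{"type":"array"}},"required":["plan"]}

```bash
ls; mkdir -p pics; cat > h.py <<'E'
import numpy as np, cv2
from cell import ctrl
def grab(n):
    im=ctrl.get_image(n); np.save(f'pics/{n}.npy',im,allow_pickle=True); return im
def load(n): return np.load(f'pics/{n}.npy',allow_pickle=True).item()
def save(im,f): cv2.imwrite(f,im['color'][:,:,::-1])
def ray(im,u,v,T=None):
    T=im['T'] if T is None else T
    d=np.array([(u-im['cx'])/im['fx'],(v-im['cy'])/im['fy']]); s=d.copy()
    for _ in range(10): s=d/(1+im['k1']*(s@s))
    T=np.array(T); return T[:3,3],T[:3,:3]@np.array([s[0],s[1],1.])
def onz(im,u,v,z,T=None):
    o,d=ray(im,u,v,T); return o+d*(z-o[2])/d[2]
def cloud(im):
    v,u=np.mgrid[:480,:640]; d=np.stack([(u-im['cx'])/im['fx'],(v-im['cy'])/im['fy']],-1); s=d.copy()
    for _ in range(10): s=d/(1+im['k1']*(s**2).sum(-1,keepdims=True))
    z=im['range_z'][...,None]; p=np.concatenate([s*z,z],-1); T=np.array(im['T'])
    return p@T[:3,:3].T+T[:3,3]
E
python3 - <<'E'
from h import *
for n in('top','scene'):
    im=grab(n); save(im,f'pics/{n}0.png'); print(n,im['fx'],im['k1'],np.round(im['T'],3).tolist())
s=ctrl.read_state();print(s['clock'],s['eef_pos'],s['tool_rot'],s['width'])
E
```

```text
pics
top 483.2880589467504 -0.018452604931334136 [[-0.001, -0.979, 0.203, 304.238], [-1.0, -0.0, -0.006, -19.16], [0.006, -0.203, -0.979, 1204.155], [0.0, 0.0, 0.0, 1.0]]
scene 448.7643950084594 -0.05809211789200838 [[0.821, 0.464, -0.332, 927.657], [0.571, -0.682, 0.457, -566.46], [-0.014, -0.565, -0.825, 1053.028], [0.0, 0.0, 0.0, 1.0]]
0.1 [ 265.90915445 -592.54267483  252.49407664] [-3.13987051e+00  4.98077936e-05  4.21801494e-01] 85.40399347478517
```

View pics/top0.png

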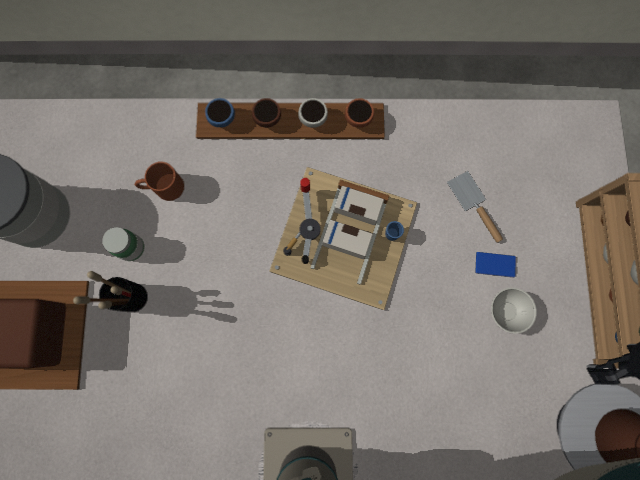

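View pics/scene0.png

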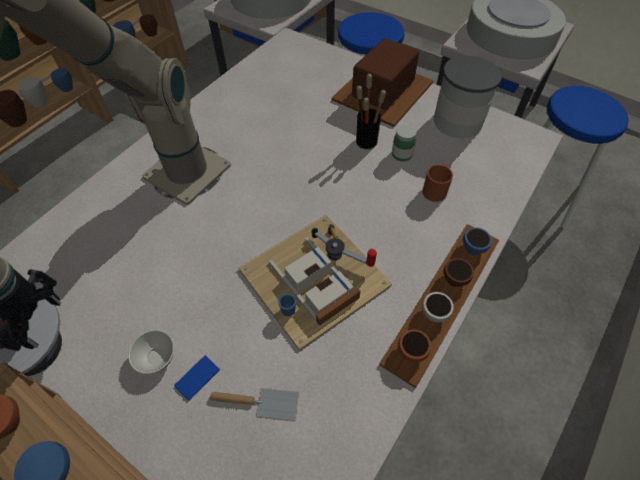

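The top view shows the board with corners near (308,168), (418,203), (386,309) and (271,272). The lever hub is at (310,229), the red grip at (305,185), the nose at (305,260), the loose half at (350,237) and the cup at (395,232). The space on the robot's side of the board is clear. Next I'll measure these points.

```bash
python3 - <<'E'
from h import *
im=load('top'); P=cloud(im); c=im['color'].astype(int); hsv=cv2.cvtColor(im['color'],cv2.COLOR_RGB2HSV)
v,u=np.mgrid[:480,:640]; roi=(u>262)&(u<425)&(v>160)&(v<315)
# board: saturated wood at z~12
m=roi&(abs(P[...,2]-12)<6)&(hsv[...,1]>50)&(hsv[...,0]>8)&(hsv[...,0]<30)
cn=max(cv2.findContours(m.astype(np.uint8),0,1)[0],key=cv2.contourArea); h=cv2.convexHull(cn)
pts=np.array([onz(im,*p[0],12)[:2] for p in h],np.float32); r=cv2.minAreaRect(pts); print('board',r)
# mould tops
m=roi&(abs(P[...,2]-62)<7)&(hsv[...,1]<50)&(c.sum(-1)>420)
n,l,st,ce=cv2.connectedComponentsWithStats(m.astype(np.uint8))
for i in range(1,n):
    if st[i,4]>60: print('top',st[i],np.median(P[l==i],0), cv2.minAreaRect(np.array([onz(im,a,b,62)[:2] for b,a in np.argwhere(l==i)],np.float32)))
o=[]
for n_,ro in(('top',(262,160,425,315)),('scene',(230,200,400,360))):
    q=load(n_); hh=cv2.cvtColor(q['color'],cv2.COLOR_RGB2HSV); 
    mm=((hh[...,0]<6)|(hh[...,0]>174))&(hh[...,1]>170)&(hh[...,2]>60)&(u>ro[0])&(u<ro[2])&(v>ro[1])&(v<ro[3])
    ys,xs=np.where(mm);print(n_,'red',len(xs),xs.min(),xs.max(),ys.min(),ys.max(),xs.mean(),ys.mean()); print([P[ys,xs,2].max() if n_=='top' else 0])
s=load('scene')
print('hub',onz(im,310,229,55),onz(s,336,247,55))
crop=lambda q,x0,y0,x1,y1:cv2.resize(q['color'][y0:y1,x0:x1,::-1],None,fx=4,fy=4,interpolation=cv2.INTER_CUBIC)
a=crop(im,262,162,426,312);cv2.imwrite('pics/topc.png',a)
E
```

```text
board ((563.7633056640625, -89.21548461914062), (299.3622741699219, 289.5813293457031), 71.3169937133789)
top [335 186  11  22 110] [651.09080216 -78.13736964  61.80536611] ((651.60791015625, -78.52410125732422), (12.010374069213867, 56.67998123168945), 70.29242706298828)
top [343 189  40  31 641] [ 637.91329315 -141.32849691   61.71939007] ((633.1322021484375, -133.72201538085938), (85.5396499633789, 56.972774505615234), 71.57854461669922)
top [323 220  12  23 115] [565.5498291  -48.30948467  61.83793322] ((564.8478393554688, -48.902435302734375), (12.326791763305664, 56.57883834838867), 71.67676544189453)
top [331 223  41  33 692] [ 542.02869422 -105.77336346   61.95670426] ((545.9894409179688, -103.83458709716797), (85.68797302246094, 56.495906829833984), 71.04045867919922)
top red 88 301 309 178 191 304.5113636363636 184.0340909090909
[np.float64(103.70072696037892)]
scene red 104 368 375 250 265 371.2307692307692 257.0480769230769
[0]
hub [571.53984946  -4.42604405  55.        ] [577.86435346  -6.62200023  55.        ]
```

View pics/topc.png

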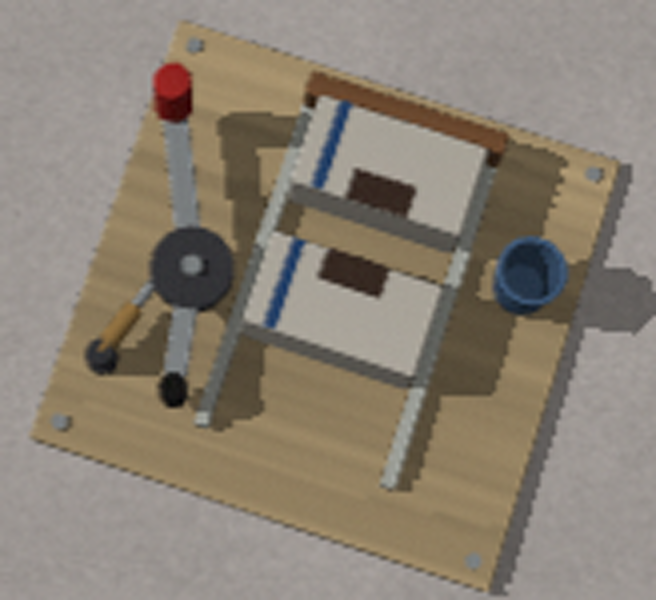

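The measurements agree with the given sizes:
- **Board:** reads 299 x 290 mm, and its yaw is about -0.326 rad.
- **Frame origin:** about (561, -98).
- **Loose half:** x ≈ -12 mm, so it has 32 mm to go.
- **Lever pivot:** predicted at (573.5, -1.6), which agrees with the hub I saw.

I'll shut the fingers, align the yaw with the frame and go above a point behind the loose half.

Emit:
step_arm(plan=[{"az":0.0953,"gripper":0},{"az":0.0953,"gripper":0},{"az":0.0953,"gripper":0},{"az":0.0953,"gripper":0},{"az":0.0953,"gripper":0},{"dx":0.0098,"dy":-0.134,"dz":0.024,"gripper":0},{"dx":0.0098,"dy":-0.134,"dz":0.024,"gripper":0},{"dx":0.0098,"dy":-0.134,"dz":0.024,"gripper":0},{"dx":0.0098,"dy":-0.134,"dz":0.024,"gripper":0},{"dx":0.0098,"dy":-0.134,"dz":0.024,"gripper":0},{"dx":0.0098,"dy":-0.134,"dz":0.024,"gripper":0},{"dx":0.0098,"dy":-0.134,"dz":0.024,"gripper":0},{"dx":0.0098,"dy":-0.134,"dz":0.024,"gripper":0},{"dx":0.0098,"dy":-0.134,"dz":0.024,"gripper":0},{"dx":0.0098,"dy":-0.134,"dz":0.024,"gripper":0},{"dx":0.0098,"dy":-0.134,"dz":0.024,"gripper":0},{"dx":0.0098,"dy":-0.134,"dz":0.024,"gripper":0},{"dx":0.0098,"dy":-0.134,"dz":0.024,"gripper":0},{"dx":0.0098,"dy":-0.134,"dz":0.024,"gripper":0}])

```text
invalid input
```

Emit:
step_arm(plan=[{"dx":0,"dy":0,"dz":0,"ax":0,"ay":0,"az":0.0953,"gripper":0}])

```text
clock: 0.22
eef_pos: [265.9, -592.7, 252.7]
tool_rot: [-3.14, -0.0, 0.268]
force: [1.1, -0.1, -0.1]
width: 69.8
gripper_force: 0.0
```

Emit:
step_arm(plan=[{"dx":0,"dy":0,"dz":0,"ax":0,"ay":0,"az":0.0953,"gripper":0},{"dx":0,"dy":0,"dz":0,"ax":0,"ay":0,"az":0.0953,"gripper":0},{"dx":0,"dy":0,"dz":0,"ax":0,"ay":0,"az":0.0953,"gripper":0},{"dx":0,"dy":0,"dz":0,"ax":0,"ay":0,"az":0.0953,"gripper":0},{"dx":0.0098,"dy":-0.134,"dz":0.024,"ax":0,"ay":0,"az":0,"gripper":0},{"dx":0.0098,"dy":-0.134,"dz":0.024,"ax":0,"ay":0,"az":0,"gripper":0},{"dx":0.0098,"dy":-0.134,"dz":0.024,"ax":0,"ay":0,"az":0,"gripper":0},{"dx":0.0098,"dy":-0.134,"dz":0.024,"ax":0,"ay":0,"az":0,"gripper":0},{"dx":0.0098,"dy":-0.134,"dz":0.024,"ax":0,"ay":0,"az":0,"gripper":0},{"dx":0.0098,"dy":-0.134,"dz":0.024,"ax":0,"ay":0,"az":0,"gripper":0},{"dx":0.0098,"dy":-0.134,"dz":0.024,"ax":0,"ay":0,"az":0,"gripper":0},{"dx":0.0098,"dy":-0.134,"dz":0.024,"ax":0,"ay":0,"az":0,"gripper":0},{"dx":0.0098,"dy":-0.134,"dz":0.024,"ax":0,"ay":0,"az":0,"gripper":0},{"dx":0.0098,"dy":-0.134,"dz":0.024,"ax":0,"ay":0,"az":0,"gripper":0},{"dx":0.0098,"dy":-0.134,"dz":0.024,"ax":0,"ay":0,"az":0,"gripper":0},{"dx":0.0098,"dy":-0.134,"dz":0.024,"ax":0,"ay":0,"az":0,"gripper":0},{"dx":0.0098,"dy":-0.134,"dz":0.024,"ax":0,"ay":0,"az":0,"gripper":0},{"dx":0.0098,"dy":-0.134,"dz":0.024,"ax":0,"ay":0,"az":0,"gripper":0}])

```text
clock: 2.48
eef_pos: [486.1, -71.9, 152.1]
tool_rot: [3.141, 0.0, -0.327]
force: [0.7, -0.5, 0.3]
width: 0.2
gripper_force: 0.0
```

```bash
python3 - <<'E'
from h import *
s=ctrl.read_state(); im=grab('wrist'); save(im,'pics/w1.png'); print(s['eef_pos'],np.round(im['T_tool_cam'],3).tolist())
E
```

```text
[486.05778636 -71.93731876 152.10540393] [[-0.0, -0.959, -0.285, 73.147], [1.0, -0.001, 0.001, 1.41], [-0.001, -0.285, 0.959, -120.753], [0.0, 0.0, 0.0, 1.0]]
```

View pics/w1.png

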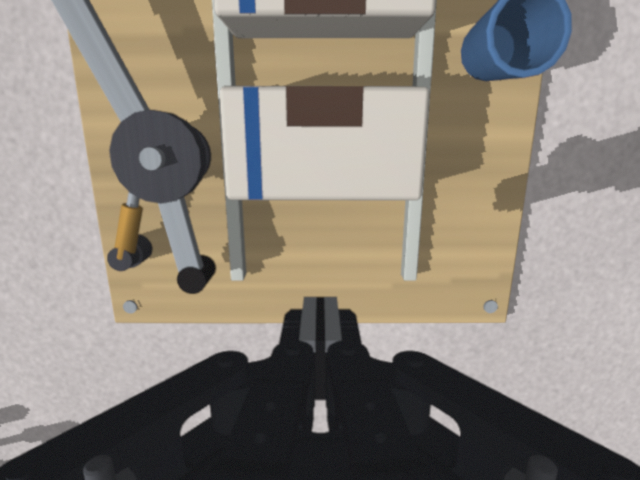

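The wrist view shows the tool on the middle line: the loose half's near top edge runs from (226,198) to (422,200) and the fingers are at column 320. The pivot is at (150,158) and the nose at (192,279), clear to the left. I'll turn those pixels into positions.

```bash
python3 - <<'E'
from h import *
from scipy.spatial.transform import Rotation as R
im=load('wrist'); s=ctrl.read_state(); T=np.eye(4); T[:3,:3]=R.from_euler('xyz',s['tool_rot']).as_matrix(); T[:3,3]=s['eef_pos']; T=T@np.array(im['T_tool_cam'])
Y=-0.327; x=np.array([np.cos(Y),np.sin(Y)]); y=np.array([-x[1],x[0]]); O=np.array([561,-97.7])
for n,u,v,z in(('nearL',226,198,62),('nearR',422,200,62),('pivot',150,158,55),('nose',190,281,54),('fixL',218,14,62),('fixR',434,12,62),('railL',237,279,24),('railR',409,278,24)):
    p=onz(im,u,v,z,T)[:2]; d=p-O; print(n,p.round(1),'frame',round(d@x,1),round(d@y,1))
E
```

```text
nearL [540.9 -29.4] frame -41.0 58.3
nearR [ 505.8 -132.1] frame -41.2 -50.3
pivot [574.7   4.6] frame -19.9 101.3
nose [499.7  13.6] frame -93.8 85.7
fixL [626.6 -59.8] frame 49.9 56.9
fixR [ 594.2 -160.5] frame 51.6 -48.9
railL [483.   -4.1] frame -104.0 63.6
railR [ 446.3 -118. ] frame -102.2 -56.1
```

Emit:
step_arm(plan=[{"dx":0,"dy":-0.011,"dz":0.087,"ax":0,"ay":0,"az":0,"gripper":0},{"dx":0,"dy":0,"dz":0.087,"ax":0,"ay":0,"az":0,"gripper":0},{"dx":0,"dy":0,"dz":0.087,"ax":0,"ay":0,"az":0,"gripper":0},{"dx":0,"dy":0,"dz":0.086,"ax":0,"ay":0,"az":0,"gripper":0},{"dx":0.02,"dy":0,"dz":0,"ax":0,"ay":0,"az":0,"gripper":0},{"dx":0.02,"dy":0,"dz":0,"ax":0,"ay":0,"az":0,"gripper":0},{"dx":0.02,"dy":0,"dz":0,"ax":0,"ay":0,"az":0,"gripper":0},{"dx":0.015,"dy":0,"dz":0,"ax":0,"ay":0,"az":0,"gripper":0},{"dx":0.01,"dy":0,"dz":0,"ax":0,"ay":0,"az":0,"gripper":0},{"dx":0.01,"dy":0,"dz":0,"ax":0,"ay":0,"az":0,"gripper":0},{"dx":0.01,"dy":0,"dz":0,"ax":0,"ay":0,"az":0,"gripper":0},{"dx":0.01,"dy":0,"dz":0,"ax":0,"ay":0,"az":0,"gripper":0},{"dx":0.01,"dy":0,"dz":0,"ax":0,"ay":0,"az":0,"gripper":0}])

```text
clock: 4.15
eef_pos: [522.6, -82.2, 48.3]
tool_rot: [3.142, -0.0, -0.327]
force: [-1.8, 0.4, 1.5]
width: 0.0
gripper_force: 1.3
```

Emit:
step_arm(plan=[{"dx":0.01,"dy":0,"dz":0,"ax":0,"ay":0,"az":0,"gripper":0},{"dx":0.01,"dy":0,"dz":0,"ax":0,"ay":0,"az":0,"gripper":0},{"dx":0.01,"dy":0,"dz":0,"ax":0,"ay":0,"az":0,"gripper":0},{"dx":0.01,"dy":0,"dz":0,"ax":0,"ay":0,"az":0,"gripper":0},{"dx":0.01,"dy":0,"dz":0,"ax":0,"ay":0,"az":0,"gripper":0}])

```text
clock: 4.78
eef_pos: [536.8, -87.0, 48.4]
tool_rot: [3.142, -0.0, -0.327]
force: [-0.8, -0.2, -0.8]
width: -0.2
gripper_force: 0.8
```

Emit:
step_arm(plan=[{"dx":0.005,"dy":0,"dz":0,"ax":0,"ay":0,"az":0,"gripper":0},{"dx":0.005,"dy":0,"dz":0,"ax":0,"ay":0,"az":0,"gripper":0}])

```text
clock: 5.03
eef_pos: [539.2, -87.9, 48.4]
tool_rot: [-3.142, 0.0, -0.327]
force: [-1.7, -0.3, -0.2]
width: -0.2
gripper_force: 1.0
```

Emit:
step_arm(plan=[{"dx":0.005,"dy":0,"dz":0,"ax":0,"ay":0,"az":0,"gripper":0}])

```text
clock: 5.15
eef_pos: [540.8, -88.4, 48.4]
tool_rot: [-3.142, 0.0, -0.327]
force: [-1.5, 1.0, -1.0]
width: -0.0
gripper_force: 0.9
```

Emit:
step_arm(plan=[{"dx":0.004,"dy":0,"dz":0,"ax":0,"ay":0,"az":0,"gripper":0},{"dx":0.003,"dy":0,"dz":0,"ax":0,"ay":0,"az":0,"gripper":0}])

```text
clock: 5.4
eef_pos: [541.6, -88.7, 48.4]
tool_rot: [3.142, 0.003, -0.327]
force: [-6.1, 1.5, 4.4]
width: -0.1
gripper_force: 3.1
```

Emit:
step_arm(plan=[{"dx":0.003,"dy":0,"dz":0,"ax":0,"ay":0,"az":0,"gripper":0}])

```text
clock: 5.52
eef_pos: [541.5, -88.8, 48.4]
tool_rot: [-3.142, 0.004, -0.327]
force: [-7.1, 2.7, 6.1]
width: -0.1
gripper_force: 4.0
```

Emit:
step_arm(plan=[{"dx":0.003,"dy":0,"dz":0,"ax":0,"ay":0,"az":0,"gripper":0},{"dx":0,"dy":0,"dz":0,"ax":0,"ay":0,"az":0,"gripper":0},{"dx":0,"dy":0,"dz":0,"ax":0,"ay":0,"az":0,"gripper":0},{"dx":-0.04,"dy":0,"dz":0,"ax":0,"ay":0,"az":0,"gripper":0},{"dx":-0.06,"dy":0,"dz":0,"ax":0,"ay":0,"az":0,"gripper":0},{"dx":-0.06,"dy":0,"dz":-0.1,"ax":0,"ay":0,"az":0,"gripper":0},{"dx":0,"dy":0,"dz":-0.15,"ax":0,"ay":0,"az":0,"gripper":0},{"dx":0,"dy":0,"dz":-0.15,"ax":0,"ay":0,"az":0,"gripper":0},{"dx":0,"dy":0,"dz":-0.15,"ax":0,"ay":0,"az":0,"gripper":0},{"dx":0,"dy":0,"dz":0,"ax":0,"ay":0,"az":0,"gripper":0}])

```text
clock: 6.78
eef_pos: [502.2, -74.8, 217.0]
tool_rot: [-3.139, -0.01, -0.327]
force: [0.7, -0.1, -0.3]
width: -0.1
gripper_force: 0.0
```

```bash
python3 - <<'E'
from h import *
from scipy.spatial.transform import Rotation as R
s=ctrl.read_state(); im=grab('wrist'); save(im,'pics/w2.png'); T=np.eye(4); T[:3,:3]=R.from_euler('xyz',s['tool_rot']).as_matrix(); T[:3,3]=s['eef_pos']; T=T@np.array(im['T_tool_cam']); np.save('pics/Tw2.npy',T)
print(s['clock'],s['eef_pos'])
hh=cv2.cvtColor(im['color'],cv2.COLOR_RGB2HSV); m=((hh[...,0]<6)|(hh[...,0]>174))&(hh[...,1]>170)&(hh[...,2]>60); ys,xs=np.where(m)
if len(xs): print(len(xs),xs.min(),xs.max(),ys.min(),ys.max(),onz(im,xs.mean(),ys.mean(),80,T))
# grip by two fixed views: top-of-grip at z=100, ray midpoints
t=load('top');print('grip top view',onz(t,305,181,100)); sc=load('scene'); print(onz(sc,372,252,100))
E
```

```text
6.775 [502.19863959 -74.7673948  216.99648945]
2617 65 141 0 53 [676.72519146   6.12723196  80.        ]
grip top view [679.07251585   7.30119227 100.        ]
[677.08683651   6.63729676 100.        ]
```

View pics/w2.png

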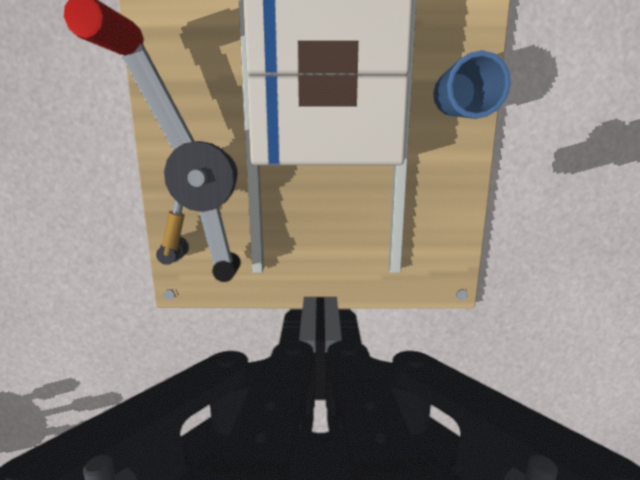

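The wrist view shows the mould closed, with a tight seam at row 73 and the lever still open. The grip is at about (678, 7). I'll turn to yaw -60° so the fingers' -x side pushes along the grip's path, and go above a point on the grip's clockwise side.

Emit:
step_arm(plan=[{"dx":0,"dy":0,"dz":0,"ax":0,"ay":0,"az":0.0918,"gripper":0},{"dx":0,"dy":0,"dz":0,"ax":0,"ay":0,"az":0.0918,"gripper":0},{"dx":0,"dy":0,"dz":0,"ax":0,"ay":0,"az":0.0918,"gripper":0},{"dx":0,"dy":0,"dz":0,"ax":0,"ay":0,"az":0.0918,"gripper":0},{"dx":0,"dy":0,"dz":0,"ax":0,"ay":0,"az":0.0918,"gripper":0},{"dx":0.033,"dy":-0.11,"dz":0,"ax":0,"ay":0,"az":0,"gripper":0},{"dx":0.033,"dy":-0.11,"dz":0,"ax":0,"ay":0,"az":0,"gripper":0},{"dx":0.033,"dy":-0.11,"dz":0,"ax":0,"ay":0,"az":0,"gripper":0},{"dx":0.033,"dy":-0.11,"dz":0,"ax":0,"ay":0,"az":0,"gripper":0},{"dx":0.033,"dy":-0.11,"dz":0,"ax":0,"ay":0,"az":0,"gripper":0},{"dx":0.033,"dy":-0.11,"dz":0,"ax":0,"ay":0,"az":0,"gripper":0},{"dx":0,"dy":0,"dz":0.08,"ax":0,"ay":0,"az":0,"gripper":0},{"dx":0,"dy":0,"dz":0.08,"ax":0,"ay":0,"az":0,"gripper":0},{"dx":0,"dy":0,"dz":0.06,"ax":0,"ay":0,"az":0,"gripper":0},{"dx":0,"dy":0,"dz":0,"ax":0,"ay":0,"az":0,"gripper":0}])

```text
clock: 8.7
eef_pos: [698.9, -26.6, 144.9]
tool_rot: [3.138, 0.002, -1.048]
force: [-0.9, -0.5, 0.2]
width: 0.0
gripper_force: 0.0
```

```bash
python3 - <<'E'
from h import *
im=grab('scene'); cv2.imwrite('pics/s2.png',cv2.resize(im['color'][170:370,220:460,::-1],None,fx=3,fy=3,interpolation=cv2.INTER_CUBIC))
E
```

```text
(no output)
```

View pics/s2.png

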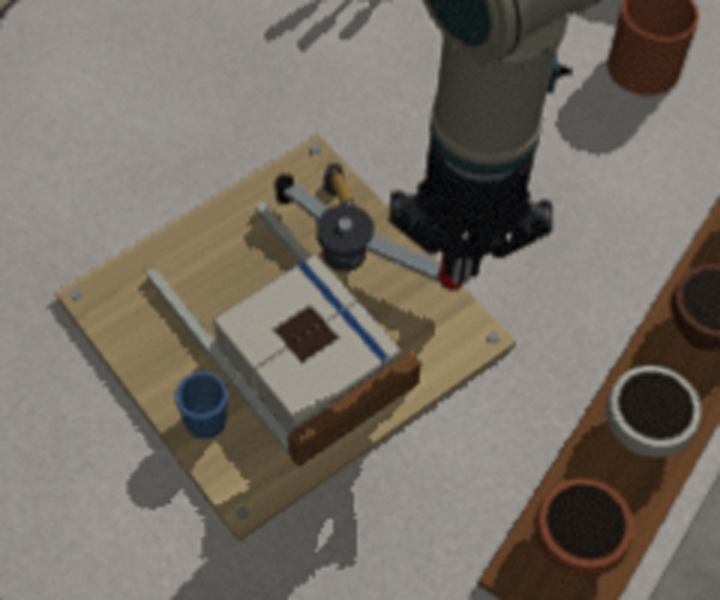

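The scene view shows the fingers above and beside the red grip (crop ~(455,270)), on the fixed-half side, and nothing disturbed. I'll go down and start pushing.

Emit:
step_arm(plan=[{"dx":0,"dy":-0.013,"dz":0.07,"ax":0,"ay":0,"az":0,"gripper":0},{"dx":0,"dy":0,"dz":0.07,"ax":0,"ay":0,"az":0,"gripper":0},{"dx":0,"dy":0,"dz":0.05,"ax":0,"ay":0,"az":0,"gripper":0},{"dx":-0.02,"dy":0,"dz":0,"ax":0,"ay":0,"az":0,"gripper":0},{"dx":-0.02,"dy":0,"dz":0,"ax":0,"ay":0,"az":0,"gripper":0}])

```text
clock: 9.38
eef_pos: [697.6, -14.1, 90.6]
tool_rot: [-3.141, -0.0, -1.048]
force: [0.3, -0.8, 0.0]
width: 0.1
gripper_force: 0.0
```

Emit:
step_arm(plan=[{"dx":-0.02,"dy":0,"dz":0,"ax":0,"ay":0,"az":0,"gripper":0},{"dx":-0.02,"dy":0,"dz":0,"ax":0,"ay":0,"az":0,"gripper":0},{"dx":-0.02,"dy":0,"dz":0,"ax":0,"ay":0,"az":0,"gripper":0}])

```text
clock: 9.75
eef_pos: [691.8, -0.1, 92.0]
tool_rot: [-3.136, -0.007, -1.048]
force: [6.2, -2.2, -1.2]
width: 0.1
gripper_force: 2.7
```

The contact force points mostly in world +x, well off the push direction. That suggests contact at a finger edge, so I'll back off a little and look from the wrist.

Emit:
step_arm(plan=[{"dx":0.03,"dy":0,"dz":0,"ax":0,"ay":0,"az":0,"gripper":0},{"dx":0.03,"dy":0,"dz":0,"ax":0,"ay":0,"az":0,"gripper":0},{"dx":0,"dy":0,"dz":0,"ax":0,"ay":0,"az":0,"gripper":0}])

```text
clock: 10.12
eef_pos: [697.6, -15.8, 90.4]
tool_rot: [3.141, -0.0, -1.049]
force: [1.2, 0.4, -0.2]
width: -0.0
gripper_force: 0.0
```

```bash
python3 - <<'E'
from h import *
s=ctrl.read_state(); print(s['clock'],s['eef_pos'],s['tool_rot'],s['force'])
w=ctrl.get_image('wrist');t=ctrl.get_image('top'); sc=ctrl.get_image('scene')
a=w['color'][120:480,:,::-1]; a=cv2.resize(a,(533,300))
b=cv2.resize(t['color'][140:260,270:377,::-1],(267,300),interpolation=cv2.INTER_CUBIC)
c=cv2.resize(sc['color'][200:300,310:443,::-1],(399,300),interpolation=cv2.INTER_CUBIC)
top=np.hstack([a,b]); bot=np.zeros((300,800,3),np.uint8); bot[:,:399]=c
cv2.imwrite('pics/m3.png',np.vstack([top,bot]))
E
```

```text
10.125 [697.61538001 -15.79144786  90.38545878] [ 3.14120041e+00 -7.43240081e-05 -1.04946886e+00] [ 1.24121966  0.4253106  -0.22728653]
```

View pics/m3.png

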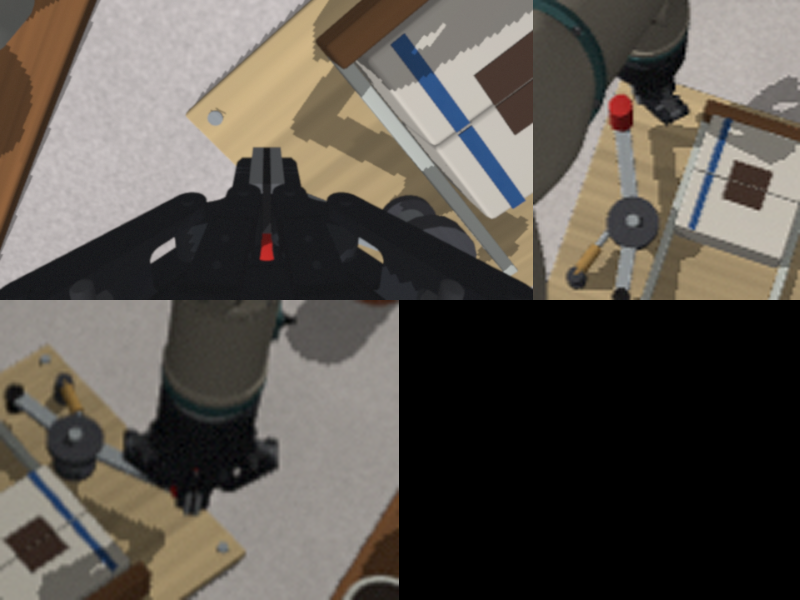

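Red shows through the finger slot, so the grip is centred. The odd force was therefore sliding friction from pads with high grip. I'll reorient so the push is truly tangential (yaw -84.5°) and follow the arc about the pivot rigidly, so nothing slides.

Emit:
step_arm(plan=[{"dx":0.02,"dy":0,"dz":0,"ax":0,"ay":0,"az":0.09,"gripper":0},{"dx":0,"dy":0,"dz":0.013,"ax":0,"ay":0,"az":0.09,"gripper":0},{"dx":0,"dy":0,"dz":0,"ax":0,"ay":0,"az":0.09,"gripper":0},{"dx":-0.005,"dy":0.03,"dz":0,"ax":0,"ay":0,"az":0,"gripper":0},{"dx":-0.005,"dy":0.028,"dz":0,"ax":0,"ay":0,"az":0,"gripper":0},{"dx":0,"dy":0,"dz":0,"ax":0,"ay":0,"az":0,"gripper":0}])

```text
clock: 11.02
eef_pos: [682.0, -18.1, 86.7]
tool_rot: [3.141, 0.001, -1.471]
force: [-0.3, 0.8, 1.0]
width: 0.1
gripper_force: 0.0
```

Emit:
step_arm(plan=[{"dx":-0.012,"dy":0,"dz":0,"ax":0,"ay":0,"az":0,"gripper":0},{"dx":-0.024,"dy":-0.005,"dz":0,"ax":0,"ay":0,"az":-0.044,"gripper":0},{"dx":-0.024,"dy":-0.005,"dz":0,"ax":0,"ay":0,"az":-0.044,"gripper":0},{"dx":-0.024,"dy":-0.005,"dz":0,"ax":0,"ay":0,"az":-0.044,"gripper":0}])

```text
clock: 11.52
eef_pos: [683.5, 5.3, 86.8]
tool_rot: [3.141, -0.003, -1.263]
force: [-0.7, -3.2, 1.2]
width: 0.4
gripper_force: 1.5
```

Emit:
step_arm(plan=[{"dx":-0.024,"dy":-0.005,"dz":0,"ax":0,"ay":0,"az":-0.044,"gripper":0},{"dx":-0.024,"dy":-0.005,"dz":0,"ax":0,"ay":0,"az":-0.044,"gripper":0},{"dx":-0.024,"dy":-0.005,"dz":0,"ax":0,"ay":0,"az":-0.044,"gripper":0},{"dx":-0.024,"dy":-0.005,"dz":0,"ax":0,"ay":0,"az":-0.044,"gripper":0}])

```text
clock: 12.02
eef_pos: [677.9, 34.6, 86.8]
tool_rot: [3.141, -0.002, -0.986]
force: [0.4, -2.3, -1.1]
width: -0.2
gripper_force: 1.0
```

Emit:
step_arm(plan=[{"dx":-0.024,"dy":-0.005,"dz":0,"ax":0,"ay":0,"az":-0.044,"gripper":0},{"dx":-0.024,"dy":-0.005,"dz":0,"ax":0,"ay":0,"az":-0.044,"gripper":0}])

```text
clock: 12.28
eef_pos: [672.0, 48.6, 86.7]
tool_rot: [3.141, -0.002, -0.847]
force: [-0.2, -1.7, 0.6]
width: -0.3
gripper_force: 0.7
```

Emit:
step_arm(plan=[{"dx":-0.024,"dy":-0.005,"dz":0,"ax":0,"ay":0,"az":-0.044,"gripper":0},{"dx":-0.024,"dy":-0.005,"dz":0,"ax":0,"ay":0,"az":-0.044,"gripper":0},{"dx":-0.024,"dy":-0.005,"dz":0,"ax":0,"ay":0,"az":-0.044,"gripper":0},{"dx":-0.024,"dy":-0.005,"dz":0,"ax":0,"ay":0,"az":-0.044,"gripper":0}])

```text
clock: 12.78
eef_pos: [654.9, 73.6, 86.7]
tool_rot: [-3.141, -0.001, -0.571]
force: [-0.5, -0.4, 1.2]
width: 0.1
gripper_force: 0.0
```

Emit:
step_arm(plan=[{"dx":-0.024,"dy":-0.005,"dz":0,"ax":0,"ay":0,"az":-0.044,"gripper":0},{"dx":0,"dy":0,"dz":0,"ax":0,"ay":0,"az":0,"gripper":0},{"dx":0,"dy":0,"dz":0,"ax":0,"ay":0,"az":0,"gripper":0}])

```text
clock: 13.15
eef_pos: [649.8, 78.2, 86.7]
tool_rot: [-3.141, -0.001, -0.505]
force: [-0.8, -0.1, 0.1]
width: 0.1
gripper_force: 0.0
```

```bash
python3 - <<'E'
from h import *
t=ctrl.get_image('top'); sc=ctrl.get_image('scene')
b=cv2.resize(t['color'][150:310,255:425,::-1],(400,376),interpolation=cv2.INTER_CUBIC)
c=cv2.resize(sc['color'][200:350,240:400,::-1],(400,376),interpolation=cv2.INTER_CUBIC)
cv2.imwrite('pics/m4.png',np.hstack([b,c]))
E
```

```text
(no output)
```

View pics/m4.png

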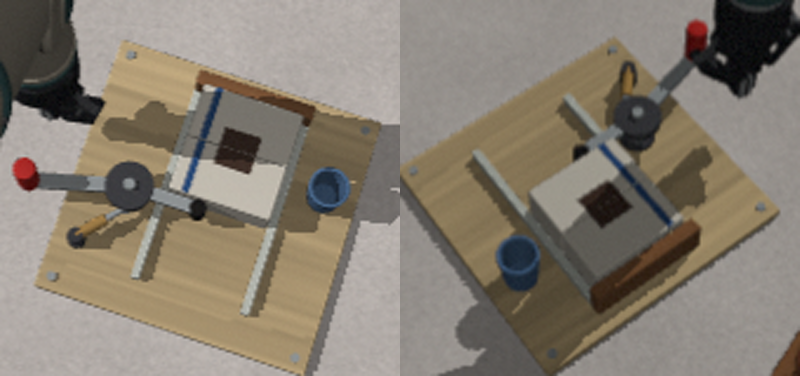

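The lever has snapped over: the grip is at (25,173) in the left crop, the roller (198,208) is behind the loose half and the mould is closed. I'll back away, go up and check the lever angle.

Emit:
step_arm(plan=[{"dx":0.05,"dy":0,"dz":0,"ax":0,"ay":0,"az":0,"gripper":0},{"dx":0.08,"dy":0,"dz":-0.05,"ax":0,"ay":0,"az":0,"gripper":0},{"dx":0,"dy":0,"dz":-0.15,"ax":0,"ay":0,"az":0,"gripper":0},{"dx":0,"dy":0,"dz":-0.15,"ax":0,"ay":0,"az":0,"gripper":0},{"dx":0,"dy":0,"dz":-0.15,"ax":0,"ay":0,"az":0,"gripper":0},{"dx":0,"dy":0,"dz":0,"ax":0,"ay":0,"az":0,"gripper":0},{"dx":0,"dy":0,"dz":0,"ax":0,"ay":0,"az":0,"gripper":0},{"dx":0,"dy":0,"dz":0,"ax":0,"ay":0,"az":0,"gripper":0}])

```text
clock: 14.25
eef_pos: [682.6, 59.6, 234.9]
tool_rot: [3.14, 0.002, -0.504]
force: [-0.6, 0.6, 0.5]
width: 0.0
gripper_force: 0.0
```

```bash
python3 - <<'E'
from h import *
v,u=np.mgrid[:480,:640]
im=ctrl.get_image('top'); hh=cv2.cvtColor(im['color'],cv2.COLOR_RGB2HSV)
m=((hh[...,0]<6)|(hh[...,0]>174))&(hh[...,1]>170)&(hh[...,2]>60)&(u>245)&(u<330)&(v>170)&(v<260); ys,xs=np.where(m)
g=onz(im,xs.mean(),ys.mean(),85)[:2]; i0=load('top'); p=onz(i0,310,229,55)[:2]; g0=onz(i0,304.5,184,85)[:2]
d,d0=g-p,g0-p; print(len(xs),g,np.linalg.norm(d),np.linalg.norm(d0),'swing',np.arctan2(d[1],d[0])-np.arctan2(d0[1],d0[0]))
P=cloud(im);m=(abs(P[...,2]-62)<7)&(hh[...,1]<60)&(u>262)&(u<425)&(v>165)&(v<300)&(u>322)
k=cv2.morphologyEx((abs(P[...,2]-62)<6).astype(np.uint8)*((u>322)&(u<390)&(v>180)&(v<262)),cv2.MORPH_OPEN,np.ones((3,3),np.uint8))
print(cv2.minAreaRect(np.array([onz(im,b,a,62)[:2] for a,b in np.argwhere(k)],np.float32)))
s=ctrl.read_state(); print(s['clock'],s['eef_pos'],s['force'])
E
```

```text
98 [577.9503086  100.57261014] 105.19416033636963 105.83084889377216 swing 1.384187506553875
((606.7239379882812, -114.18241882324219), (109.72137451171875, 121.50957489013672), 71.27833557128906)
14.3 [682.72470394  59.64460736 234.90597138] [ 0.05933891 -0.79960947 -0.08486258]
```

The lever swung about 1.38 rad, so it is in lock. The two halves measure about 120 mm together, so they are flush, and the arm is clear. I'm handing in.

```bash
python3 -c "
from cell import ctrl
print(ctrl.finish_job())"
```

```text
the job is handed in; nothing more can be done
None
```

The loose half is flush against the fixed half, the lever is locked behind it (about 1.38 rad by camera), the arm is clear, and I handed the job in at about 14 s; the verdict was not shown.

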